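Set out the sole pattern and wax for the next resoling job

ROBOT

A 6-joint arm with a two-finger parallel gripper is mounted at the origin on the work surface. World frame = base frame: x ahead of the robot, y to its left, z up, the work surface at z = 0. Lengths are in m, angles in rad, forces in N, time in s.
With the tool pointing down it reaches from about 0.275 to 0.75 m from the base axis. Payload 10.2 kg.
Tool frame: the origin (TCP) lies on the mounting face of the last link; the fingertips stand 166 mm ahead of it and the grasp point (between the pads) lies tcp_to_grasp ahead of it (tcp_to_grasp is the distance from the TCP to the grasp point, in m); z points along the fingers, y is the direction in which the jaws open and shut (so a half turn about z gives the same grasp; the last joint's range is limited). The gripper opens to 88 mm and grips with 3 to 60 N. Pads are 18 mm wide; open, the fingers measure 123 mm over their backs; the gripper's body (75 mm by 187 mm) begins 45 mm behind the grasp point.
Start: joints at [0.881, 0.313, 1.498, -0, 1.331, -0.223], TCP at [0.236, 0.469, 0.405] pointing down, gripper open.
Joint ranges: [-2.94, 2.94], [-0.97, 2.17], [0.19, 2.56], [-1.23, 4.37], [0.02, 3.11], [-2.88, 2.88]. Speed limits (rad/s): [2.39, 2.39, 3.01, 3.14, 3.14, 3.14].

INTERFACE

Orientations are given as a unit quaternion [x, y, z, w].
In Python, from workcell import * gives the robot as it stands. Calls block until the motion is done:
- movep(position, orientation): joint-space move of the TCP to a pose.
- line_to(position, frame=None, rate=0.15, max_force=None): straight line of the TCP; frame=None keeps the orientation; rate is the mean speed in m/s. With max_force (N) it stops when the force on the tool has changed by that much, and returns True; else False.
- movej(angles): joint-space move.
- grip(opening, grasp_force=None): finger opening in m; grasp_force is the grip in N (None keeps the last); returns when the fingers have stopped.
- wait(seconds).
- ik(position, orientation): joint angles nearest the present ones, or None.
- get_state(): the state.
- snapshot(name): name is "scene" or "side" or "wrist"; returns the picture (384x512x3 uint8, red, green, blue); there is no depth.
- camera_info(name): a dict with "K" (3x3 intrinsics, pixels), "cam_to_world" (4x4, takes a point from camera to world coordinates). Camera axes: x right, y down, z forward; pixel columns grow to the right and rows downward; lengths in m; the calibration is good to about 2 mm. A picture is of the moment at which its call begins: read the wrist's pose just before it. camera_info takes no time and is no camera call; for the wrist camera it gives the pose at the moment of the call.
A pose or a line that the arm cannot do raises IKError and nothing moves.
- hand_in(): hands the job in, once; it reports no verdict.
Trained networks look in the newest picture that a camera, given by its name, has taken for a name from the list of things; names that differ only in an ending like _2 or _b are one class to them, and where a whole thing is asked for, a point or a joint stands for the part that bears it (a point fixed in the world has none). Each returns a list of dicts, best first, with "confidence" (0 to 1); they miss things now and then, are a little off and sometimes report something else, mostly with a low value. They report only what shows in the picture. A call takes as long as a camera call. They do not tell look-alikes from the thing itself.
- find_in(camera, label): "xyz" ([x, y, z] in m, in world coordinates, good to about 4 mm: the middle of the surface that is visible of it).
- regions_of(camera, label): "mask" (384x512 bool, what is visible of it).
The state is a dict: "time_s": time; "qpos": joint angles; "qvel": joint speeds; "tau": joint torques, N m; "eef_pos": TCP position; "tcp_rot": TCP orientation; "wrist_force": force on the tool from outside, world axes, zero at the start; "wrist_torque": the same for the moment, N m; "width": finger opening in m.
Only numpy, scipy, OpenCV 4.12 (cv2) and the standard library are available. Lean on these libraries where they do the work, as an engineer would, in place of code of your own. Each camera call takes 0.05 s, during which the arm holds its last target. There are 200 camera calls.

TASK

Set out the next resoling job: draw the half-sole pattern (the tall plywood one with the rounded toe) up out of its slot in the leaning rack and stand it, toe up, in the middle of the ledge of the sloping rest, leaning back against the rest's board. Also lower the round lump of cobbler's wax gently to the bottom of the deep stoneware pot; do not let it drop in. Leave the other two patterns, the hammer and the bottle where they are.

Things in the scene. Friction and masses are not known exactly. Their poses are not given: they have to be found in the camera images.
- rack: Grey painted wooden rack, fixed, base 200 x 136 mm. Origin: centre of its underside. Three slots along its y axis, floors centred at x = -52, 0, +52 mm, z = 27 mm. All lean 35 degrees from vertical: up a slot leads toward the rack's -x (the robot's side). Each slot is 12 mm wide, 104 mm long between end stops, 45 mm deep along the slope.
- sole_pattern: Half-sole pattern to be taken: 8 mm plywood sheet, 92 mm wide, 160 mm tall, straight sides and foot, round toe (radius 46 mm) at the top, about 80 g. It stands in any one of the three slots, 115 mm of it showing. Origin: centre of its foot edge. z runs up the sheet to the toe, y along its width, x normal to the sheet.
- heel_pattern: Another pattern, to stay in its slot: 8 mm plywood, 74 mm wide, 75 mm tall, half-round top. Same axes and origin as the half-sole pattern.
- strap_pattern: Another pattern, to stay in its slot: 8 mm plywood rectangle, 94 mm wide, 62 mm tall. Same axes and origin.
- rest: Sloping rest, painted grey, fixed on a 160 x 150 mm base. Origin: middle of the corner of ledge and backboard, 26 mm above the table. z runs up the backboard, which leans 25 degrees toward the robot; x out of its face, across the ledge; y along the ledge. Backboard 130 wide, 95 tall along z, 10 thick. Ledge 130 long, 26 mm from backboard to a lip 12 high, 8 thick.
- pot: Round white stoneware pot, fixed, open at the top: outer diameter 160 mm, inner diameter 150 mm, 78 mm tall, inner floor 8 mm above the table. Origin: centre of its underside.
- wax: Ball-shaped lump of dark brown cobbler's wax, 44 mm across and 42 mm tall with a small flat foot, about 60 g, standing on the table. Origin: centre of its flat underside.
- wax_center (a point): Middle of the wax lump, 20 mm above its underside, at its widest.
- hammer: Bystander: hammer lying on the table with a wooden handle. Origin: underside.
- finish_bottle: Bystander: amber glass bottle, 52 mm across, 130 mm tall. Origin: centre of its underside.
Not all that is in view belongs to the job. Leave any green look-alike of the sole_pattern alone. There is more than one size of the wax; the one meant has the size given above.

How it is judged:
At the end, for the whole second after the job is handed in: The half-sole pattern stands toe up with its foot down on the rest's ledge (within 6 mm), between backboard and lip, its middle within 25 mm of the middle of the ledge, leaning on the backboard (within 0.24 rad of its slope, 0.28 rad overall); the wax lies on the pot's floor. Both are at rest (x of sole_pattern in the frame of rest between 0 and 0.026 m and y of sole_pattern in the frame of rest between -0.025 and 0.025 m and z of sole_pattern in the frame of rest between -0.004 and 0.006 m and angle between the z axis of sole_pattern and the z axis of rest, either way round below 0.24 rad and angle between the x axis of sole_pattern and the x axis of rest, either way round below 0.28 rad and angle between sole_pattern's own z axis and vertical below 0.8 rad and linear speed of sole_pattern below 0.02 m/s and horizontal distance between wax_center and pot below 0.06 m and z of wax_center in the frame of pot between 0.02 and 0.04 m and linear speed of wax below 0.03 m/s); the robot touches nothing.
It fails at once if the wax is dropped into the pot (moves faster than 0.5 m/s inside it, a fall of about 13 mm) (horizontal distance between wax_center and pot below 0.075 m and z of wax_center in the frame of pot below 0.08 m and linear speed of wax above 0.5 m/s).
It fails at once if the wax is struck or pressed hard against the pot (more than 30 N) (contact force between wax and pot above 30 N).
It fails at once if another pattern is moved more than 20 mm (distance of any of heel_pattern, strap_pattern from where it was at the start of the episode above 0.02 m).
It fails at once if the hammer or bottle is moved more than 25 mm (distance of any of hammer, finish_bottle from where it was at the start of the episode above 0.025 m).
It also fails if it takes over 67 s, if anything falls off the work surface, if the arm or the gripper's body presses on something with over 40 N, if the wrist force passes 120 N, or if a joint passes its speed limit or range.

## Working session

There is one attempt and no reset: what is moved stays moved. The work goes in short steps, each a Python script; the robot and the scene stay as the last script left them, time stands still between calls to the robot, and variables do not carry over. Pictures are saved under pics/ and viewed, about 8 in all and at most 12, crops included, and the job is handed in when it is done.

```bash
mkdir -p pics; ls
python3 - <<'E'
from workcell import *
import cv2,numpy as np
ims=[]
for c in ("scene","side"):
    im=snapshot(c); cv2.imwrite(f"pics/{c}0.png",im[:,:,::-1]); ims.append(im)
    i=camera_info(c); print(c,np.round(i["K"],1).tolist(),np.round(i["cam_to_world"],3).tolist())
    for l in ("rack","sole_pattern","heel_pattern","strap_pattern","rest","pot","wax","hammer","finish_bottle"):
        r=find_in(c,l); print(l,[(round(d["confidence"],2),np.round(d["xyz"],3).tolist()) for d in r])
s=get_state(); print({k:s[k] for k in ("time_s","eef_pos","tcp_rot","width")}); print(tcp_to_grasp)
E
```

```text
pics
scene [[419.5, 0.0, 257.7], [0.0, 419.5, 191.8], [0.0, 0.0, 1.0]] [[0.294, 0.59, -0.752, 1.522], [0.956, -0.186, 0.228, -0.204], [-0.005, -0.786, -0.619, 0.801], [0.0, 0.0, 0.0, 1.0]]
rack [(0.9, [0.623, 0.223, 0.042])]
sole_pattern [(0.84, [0.608, 0.462, 0.011]), (0.76, [0.516, 0.246, 0.103]), (0.25, [0.454, 0.016, 0.044]), (0.16, [0.627, -0.012, 0.034])]
heel_pattern [(0.73, [0.625, -0.011, 0.032]), (0.41, [0.539, -0.28, 0.063])]
strap_pattern [(0.59, [0.594, 0.248, 0.07])]
rest [(0.8, [0.543, -0.282, 0.063])]
pot [(0.7, [0.455, 0.014, 0.042])]
wax [(0.53, [0.622, -0.01, 0.03]), (0.51, [0.638, 0.072, 0.023])]
hammer [(0.74, [0.799, 0.096, 0.022]), (0.55, [0.45, 0.017, 0.041])]
finish_bottle [(0.66, [0.627, -0.009, 0.026]), (0.59, [0.782, -0.206, 0.073])]
side [[484.1, 0.0, 251.1], [0.0, 484.1, 191.8], [0.0, 0.0, 1.0]] [[0.938, -0.223, 0.265, 0.318], [-0.346, -0.648, 0.679, -0.748], [0.02, -0.729, -0.685, 0.886], [0.0, 0.0, 0.0, 1.0]]
rack [(0.82, [0.572, 0.194, 0.038])]
sole_pattern [(0.7, [0.603, 0.464, 0.008]), (0.58, [0.513, 0.232, 0.109])]
heel_pattern [(0.52, [0.494, 0.233, 0.075])]
strap_pattern [(0.73, [0.494, 0.235, 0.072]), (0.72, [0.595, 0.24, 0.074])]
rest [(0.56, [0.56, -0.293, 0.05])]
pot [(0.94, [0.468, 0.033, 0.037])]
wax [(0.76, [0.607, -0.018, 0.038])]
hammer []
finish_bottle [(0.85, [0.755, -0.218, 0.076])]
{'time_s': 1.0, 'eef_pos': array([0.23628653, 0.46883201, 0.40472469]), 'tcp_rot': array([ 2.31299453e-01,  9.72882605e-01,  3.38710718e-06, -1.06428648e-05]), 'width': 0.08826517436783624}
0.1473
```

View pics/scene0.png

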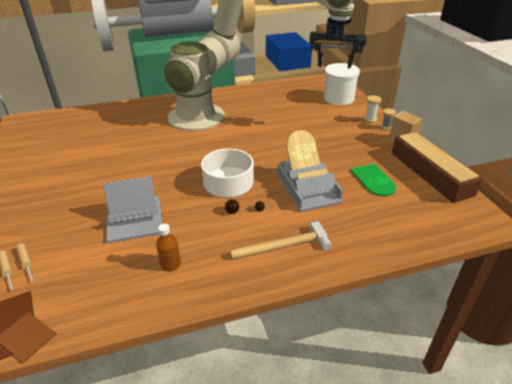

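View pics/side0.png

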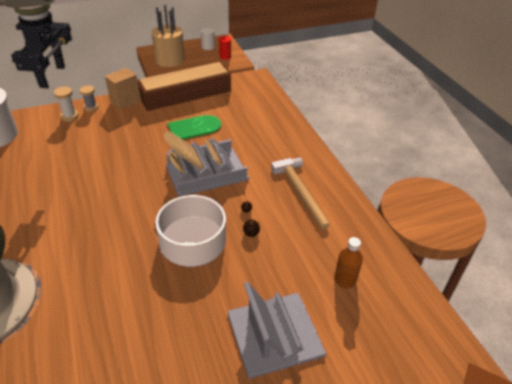

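The scene picture shows the big wax at about (232,206), with a smaller lookalike at (259,206). The half-sole stands in the rack at (303,150), and the green lookalike lies flat at (375,180). The rest is at (133,208), pot (228,172), bottle (168,250) and hammer (285,243). The side view agrees: wax at (251,228), small one at (247,207). Next I'll take closer looks with the wrist camera.

```bash
cat > h.py <<'E'
from workcell import *
import numpy as np, cv2
from scipy.spatial.transform import Rotation as R
G=tcp_to_grasp
def q(approach, yjaw):
    z=np.array(approach,float); z/=np.linalg.norm(z)
    y=np.array(yjaw,float); y-=z*(y@z); y/=np.linalg.norm(y)
    return R.from_matrix(np.c_[np.cross(y,z),y,z]).as_quat()
def proj(info,P):
    T=np.linalg.inv(info["cam_to_world"]); P=np.atleast_2d(P)@T[:3,:3].T+T[:3,3]
    u=P@np.array(info["K"]).T; return u[:,:2]/u[:,2:]
def ray(info,uv,z):
    M=np.array(info["cam_to_world"]); d=M[:3,:3]@np.linalg.inv(info["K"])@[uv[0],uv[1],1]
    return M[:3,3]+d*(z-M[2,3])/d[2]
def tcpT():
    s=get_state(); T=np.eye(4); T[:3,:3]=R.from_quat(s["tcp_rot"]).as_matrix(); T[:3,3]=s["eef_pos"]; return T
E
python3 - <<'E'
from h import *
i=camera_info("wrist"); C=np.linalg.inv(tcpT())@np.array(i["cam_to_world"]); np.save("C.npy",C); print(np.round(C,3)); print(np.round(i["K"],1).tolist())
E
```

```text
[[ 0.    -0.957 -0.291  0.075]
 [ 1.     0.     0.    -0.001]
 [-0.    -0.291  0.957  0.02 ]
 [ 0.     0.     0.     1.   ]]
[[285.7, 0.0, 250.4], [0.0, 285.7, 187.2], [0.0, 0.0, 1.0]]
```

```bash
cat >> h.py <<'E'
C=np.load("C.npy")
def look(target,xdir,dist,tilt=0):
    # camera looks at target; tool x along xdir (horizontal), tool down tilted
    x=np.array([*xdir,0.]); x/=np.linalg.norm(x); z=np.array([0,0,-1.]); y=np.cross(z,x)
    Rm=R.from_rotvec(y*tilt).as_matrix()@np.c_[x,y,z]
    f=Rm@C[:3,2]; cam=np.array(target)-f*dist
    return cam-Rm@C[:3,3], R.from_matrix(Rm).as_quat()
def shoot(name):
    i=camera_info("wrist"); im=snapshot("wrist"); cv2.imwrite(f"pics/{name}.png",im[:,:,::-1])
    np.save(f"pics/{name}_T.npy",i["cam_to_world"]); return i
E
python3 - <<'E'
from h import *
import itertools
def go(name,tgt,dirs):
    for d,dist,t in itertools.product(dirs,(.36,.3),(0,.2,-.2,.35)):
        p,o=look(tgt,d,dist,t)
        try: movep(p,o)
        except IKError: continue
        shoot(name); print(name,d,dist,t,get_state()["time_s"])
        for l in ("sole_pattern","heel_pattern","strap_pattern","rest","rack","pot","wax"):
            r=find_in("wrist",l); print(l,[(round(e["confidence"],2),np.round(e["xyz"],3).tolist()) for e in r])
        return
    print("none",name)
go("rack1",(.6,.23,.05),[(-1,0),(0,1),(0,-1)])
go("pot1",(.54,.0,.04),[(-1,0),(0,1),(0,-1)])
go("rest1",(.56,-.285,.05),[(1,0),(0,1),(0,-1),(-1,0)])
E
cd pics; python3 -c "
import cv2
for n in('rack1','rest1'): cv2.imwrite(n+'_b.png',cv2.resize(cv2.imread(n+'.png'),(800,600),interpolation=cv2.INTER_CUBIC))"
```

```text
rack1 (-1, 0) 0.36 0 2.5667
sole_pattern [(0.88, [0.505, 0.24, 0.118])]
heel_pattern []
strap_pattern [(0.75, [0.595, 0.25, 0.076])]
rest []
rack [(0.67, [0.592, 0.246, 0.05])]
pot [(0.79, [0.467, -0.004, 0.009])]
wax [(0.71, [0.608, 0.0, 0.036]), (0.67, [0.625, 0.08, 0.026])]
pot1 (-1, 0) 0.36 0 3.9083
sole_pattern [(0.92, [0.514, 0.218, 0.102])]
heel_pattern [(0.69, [0.49, 0.234, 0.077]), (0.45, [0.601, -0.004, 0.035])]
strap_pattern [(0.68, [0.593, 0.25, 0.077]), (0.17, [0.604, -0.007, 0.032])]
rest [(0.91, [0.572, -0.249, 0.037])]
rack [(0.66, [0.557, 0.215, 0.047]), (0.47, [0.571, -0.246, 0.036])]
pot [(0.57, [0.463, 0.02, 0.008])]
wax [(0.89, [0.62, 0.073, 0.023]), (0.69, [0.603, -0.002, 0.037]), (0.23, [0.465, 0.019, 0.008])]
rest1 (1, 0) 0.36 0 6.6417
sole_pattern []
heel_pattern []
strap_pattern []
rest [(0.91, [0.545, -0.279, 0.063])]
rack []
pot [(0.81, [0.504, -0.023, 0.024]), (0.22, [0.613, -0.018, 0.028])]
wax [(0.64, [0.612, -0.012, 0.034])]
```

View pics/rack1_b.png

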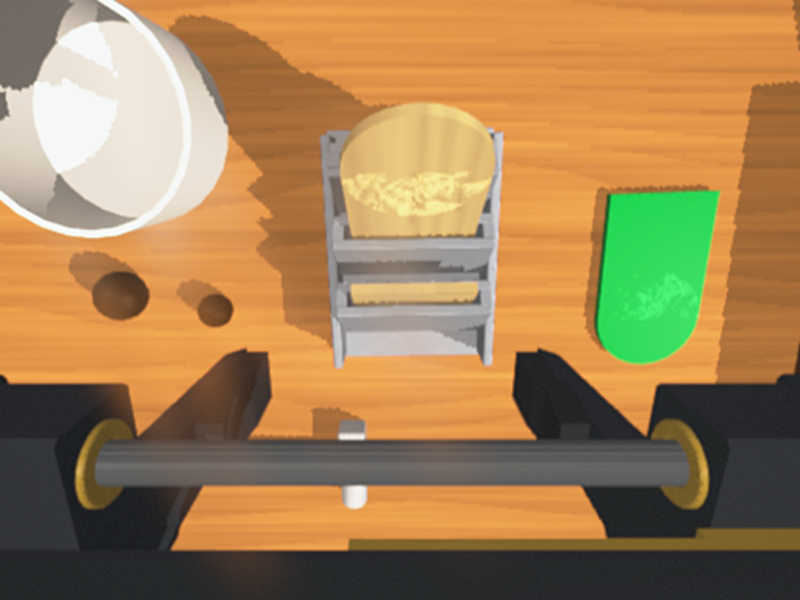

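View pics/rest1_b.png

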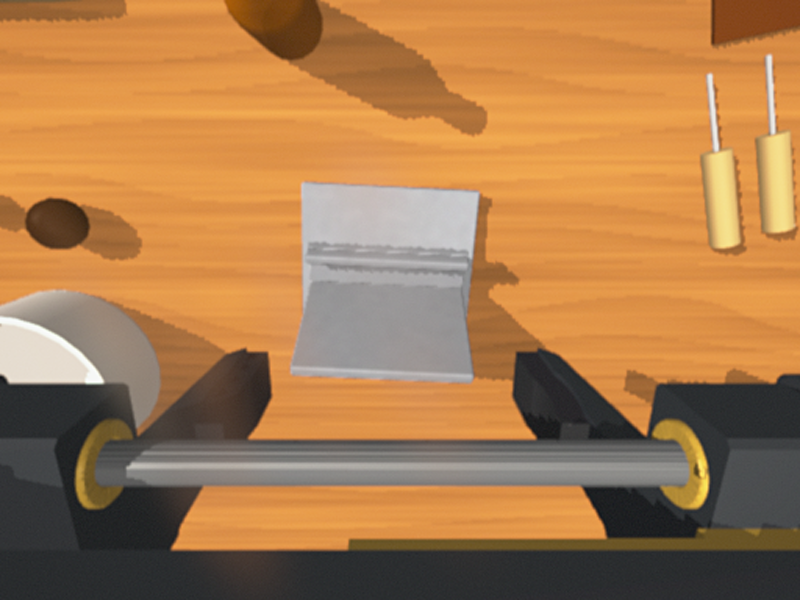

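View pics/pot1.png

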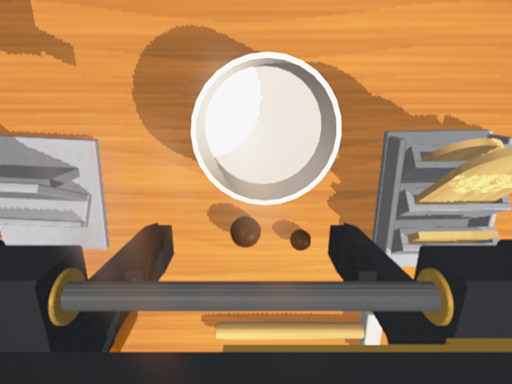

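The pot1 picture shows the pot at (266,128), the wanted wax at (245,232) and a small lump at (300,240). The big one fits 44 mm. In the rack, the heel pattern sits in the robot-side slot at (465,148), the half-sole in the middle slot and the strap in the far slot. Next are enlarged crops of the rest, the rack and the wax.

```bash
cd pics; python3 -c "
import cv2,numpy as np
a=cv2.imread('rest1.png')[105:255,175:325]; b=cv2.imread('rack1.png')[55:245,195:335]; c=cv2.imread('pot1.png')[205:255,215:330]
f=lambda i,s:cv2.resize(i,None,fx=s,fy=s,interpolation=cv2.INTER_CUBIC)
o=np.zeros((600,800,3),np.uint8)
A=f(a,400/150);B=f(b,3);o[:400,:400]=A[:400,:400];o[:570,400:800]=B[:570,:400];D=f(c,3);o[420:570,:345]=D;cv2.imwrite('crops.png',o)"
```

```text
(no output)
```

View pics/crops.png

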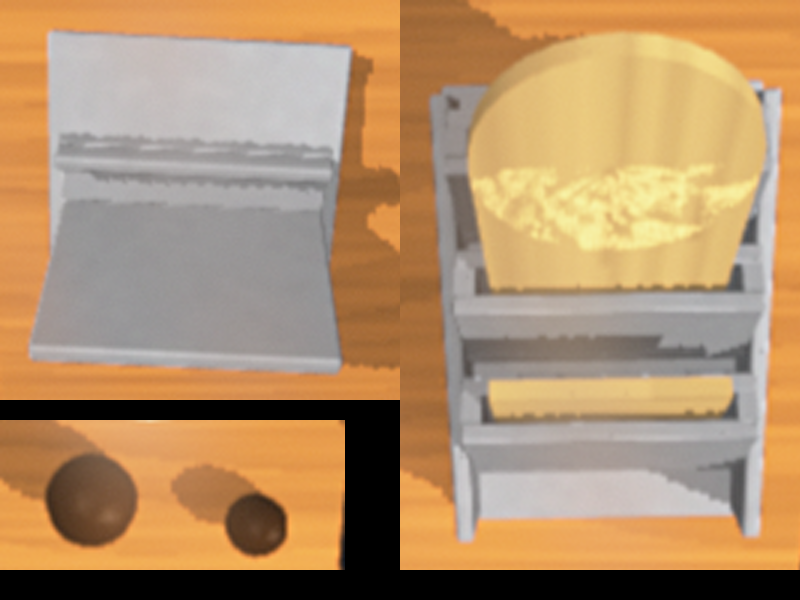

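Run:
```python
from h import *
from scipy.optimize import least_squares
K=camera_info("wrist")["K"]
def inf(n): return dict(K=K,cam_to_world=np.load(f"pics/{n}_T.npy"))
def fit(I,M,uv,x0,z,lean):
    f=lambda p: proj(I,R.from_euler("ZY",[p[2],lean]).apply(M)+[p[0],p[1],z])-uv
    s=least_squares(lambda p:f(p).ravel(),x0,loss="soft_l1"); print(np.round(s.x,4)); print(np.round(f(s.x),1).tolist()); return s.x
I=inf("rest1"); k=3/8
P=[[33,346],[337,359],[62,200],[325,210],[58,155],[333,166]]
M=[[0,.065,.095],[0,-.065,.095],[0,.065,0],[0,-.065,0],[.034,.065,.012],[.034,-.065,.012]]
print("rest");a=fit(I,np.array(M),np.array(P)*k+[175,105],[.56,-.285,0],.026,-np.radians(25))
I=inf("rack1")
P=[[630,52],[490,290],[733,290],[470,150],[766,150]]
M=[[.004,0,.16],[.004,.046,.047],[.004,-.046,.047],[-.0,.046,.114],[0,-.046,.114]]
M=np.array(M); M[:,1]*=1
cv=lambda P:(np.array(P,float)-[400,0])/3+[195,55]
# image right = ? check sign
u=proj(I,[[.6,.3,0],[.6,.2,0]]); print("u",u[:,0])
print("sole");b=fit(I,M*([1,1 if u[0,0]<u[1,0] else -1,1]),cv(P),[.57,.24,0],.027,-np.radians(35))
print("rackfeet",[np.round(ray(I,p,0),4).tolist() for p in cv([[459,539],[757,535]])])
I=inf("pot1")
w=ray(I,(245.7,231.7),.021); print("wax",np.round(w,4))
p=[ray(I,t,.078) for t in((191,128),(341,128),(266,52),(266,205))]
print("pot",np.round([(p[0]+p[1])/2,(p[2]+p[3])/2],4),np.linalg.norm(p[0]-p[1]),np.linalg.norm(p[2]-p[3]))
np.savez("pose.npz",rest=a,sole=b,wax=w[:2],pot=((p[0]+p[1])/2)[:2])
```

```text
rest
[ 0.5614 -0.2821 -0.043 ]
[[-1.7, 0.2], [3.3, 0.1], [0.8, -1.4], [-0.8, -1.0], [-1.5, 0.6], [1.2, 1.1]]
u [298.72595581 228.73066557]
sole
[0.5642 0.2477 0.0073]
[[-0.0, 2.4], [-0.3, -8.9], [-0.7, -9.4], [-0.0, 0.6], [1.1, -0.1]]
rackfeet [[0.69, 0.1767, 0.0], [0.6877, 0.3276, 0.0]]
wax [ 0.6112 -0.0057  0.021 ]
pot [[0.4635 0.0172 0.078 ]
 [0.4701 0.0173 0.078 ]] 0.15827588658773373 0.15987905426849078
```

Run:
```python
from h import *
from scipy.optimize import least_squares
d=dict(np.load("pose.npz")); K=camera_info("wrist")["K"]
I=dict(K=K,cam_to_world=np.load("pics/rack1_T.npy"))
cv=(np.array([[630,52],[470,150],[766,150],[487,270],[738,270]],float)-[400,0])/3+[195,55]
M=np.array([[.004,0,.16],[0,-.046,.114],[0,.046,.114],[.004,-.046,.07],[.004,.046,.07]])
w=np.array([[1,1],[1,0],[1,0],[1,0],[1,0]])
f=lambda p:((proj(I,R.from_euler("ZY",[p[2],-np.radians(35)]).apply(M)+[p[0],p[1],.027])-cv)*w)
s=least_squares(lambda p:np.r_[f(p).ravel(),p[2]*50],[.57,.24,0]); print(np.round(s.x,4),np.round(f(s.x),1).tolist())
d["sole"]=s.x; np.savez("pose.npz",**d)
def W(p,z,lean,M): return R.from_euler("ZY",[p[2],-np.radians(lean)]).apply(M)+[p[0],p[1],z]
out=[]
t=np.linspace(0,np.pi,20)
sole=np.array([[0,-.046,0],*[[0,.046*np.cos(a),.114+.046*np.sin(a)] for a in t],[0,-.046,0]])
sole[0]=[0,.046,0]
board=np.array([[0,.065,0],[0,.065,.095],[0,-.065,.095],[0,-.065,0],[0,.065,0],[.026,.065,0],[.026,.065,.012],[.026,-.065,.012],[.026,-.065,0],[0,-.065,0]])
for c in("scene","side"):
    im=cv2.imread(f"pics/{c}0.png"); i=camera_info(c); big=cv2.resize(im,None,fx=4,fy=4,interpolation=cv2.INTER_CUBIC); o=[]
    for X in(W(d["sole"],.027,35,sole),W(d["rest"],.026,25,board)):
        uv=proj(i,X)*4+1.5; cv2.polylines(big,[uv.astype(np.int32)],False,(0,0,255),1)
        m=uv.mean(0).astype(int); o.append(big[max(m[1]-150,0):m[1]+150,m[0]-190:m[0]+190])
    out.append(np.hstack(o))
cv2.imwrite("pics/ov.png",np.vstack([o[:300,:760] for o in out if o.shape==out[0].shape]))
```

```text
[0.5626 0.2471 0.002 ] [[-0.1, 0.1], [-0.4, -0.0], [0.9, -0.0], [-1.7, -0.0], [1.2, -0.0]]
```

View pics/ov.png

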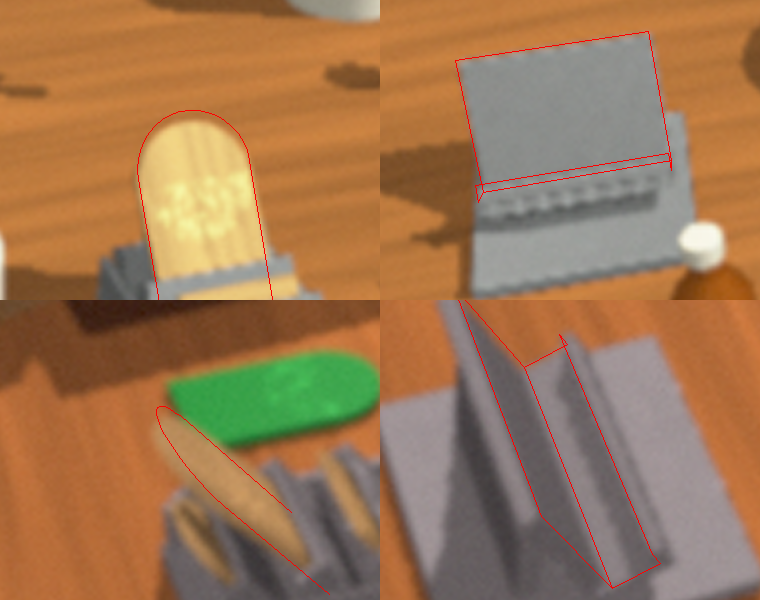

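The overlays match the rest within 2-3 mm. The sole is about 5 mm lower than drawn, so I'll correct for that and grasp it.

```bash
cat >> h.py <<'E'
d=dict(np.load("pose.npz"))
def sheet(lean,yaw): # columns x(normal), y, z(up sheet)
    return R.from_euler("ZY",[yaw,-np.radians(lean)]).as_matrix()
GA=.128 # grasp point along sheet from foot
def hand(foot,lean,yaw,sgn):
    S=sheet(lean,yaw); a=-S[:,2]; return foot+GA*S[:,2]-G*a, q(a,sgn*S[:,0])
E
python3 - <<'E'
from h import *
foot=np.array([d["sole"][0],d["sole"][1]-.002,.022]); yaw=float(d["sole"][2]); S=sheet(35,yaw)
rf=np.array([*d["rest"][:2],.026]); ry=float(d["rest"][2]); SR=sheet(25,ry); place=rf+SR@[.012,0,.0]
for sgn in(1,-1):
    js=[ik(*hand(f,l,y,sgn)) for f,l,y in((foot+S[:,2]*.06,35,yaw),(foot,35,yaw),(place,25,ry))]
    print(sgn,[None if j is None else np.round(j,2).tolist() for j in js])
    if all(j is not None for j in js): break
print(np.round(hand(foot,35,yaw,sgn),3) if 0 else "")
p,o=hand(foot,35,yaw,sgn); up=S[:,2]
grip(.05,25); movep(p+up*.09+[0,0,.06],o); line_to(p+up*.07,rate=.2)
print("hit",line_to(p,rate=.08,max_force=8))
grip(0,25); print("w",get_state()["width"])
print("pull",line_to(p+up*.065,rate=.08,max_force=25)); s=get_state(); print(s["width"],s["wrist_force"])
line_to(p+up*.065+[0,0,.10],rate=.2); np.save("sgn.npy",sgn)
S0=p+up*.065+[0,0,.10]-p+foot; out=[]
for c in("scene","side"):
    im=snapshot(c)[:,:,::-1]; i=camera_info(c); big=cv2.resize(im,None,fx=4,fy=4,interpolation=cv2.INTER_CUBIC)
    t=np.linspace(0,np.pi,20); M=np.array([[0,.046,0],*[[0,.046*np.cos(a),.114+.046*np.sin(a)] for a in t],[0,-.046,0],[0,.046,0]])
    uv=proj(i,M@S.T+S0)*4+1.5; cv2.polylines(big,[uv.astype(np.int32)],False,(0,0,255),1); m=uv.mean(0).astype(int); y=max(m[1]-250,0)
    out.append(big[y:y+500,m[0]-190:m[0]+190])
cv2.imwrite("pics/hand.png",np.hstack(out)); print(get_state()["time_s"])
E
```

```text
1 [[0.36, 0.21, 2.0, -0.53, 0.41, 0.79], [0.33, 0.35, 1.96, -0.67, 0.3, 0.92], [-0.81, 0.42, 1.73, 0.46, 0.73, -1.07]]

hit False
w 0.010004888660773693
pull False
0.007748422631604304 [-0.17157631 -0.22129022 -1.61296269]
13.7167
```

View pics/hand.png

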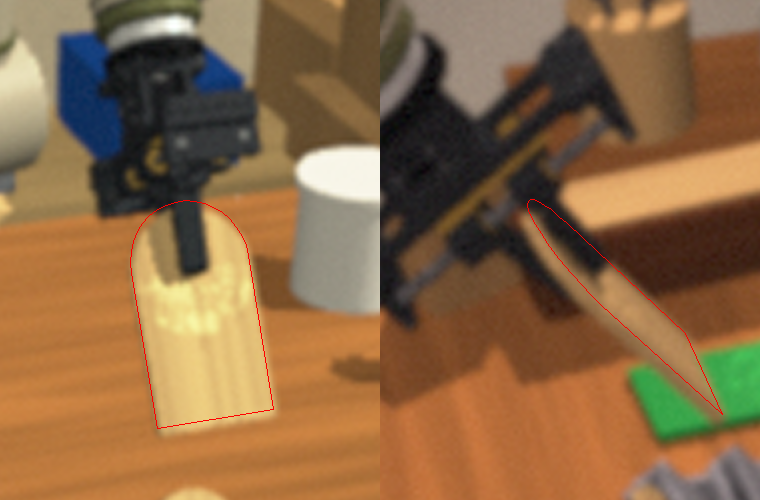

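The half-sole is held cleanly and the overlay agrees within about 3 mm. Now placing it.

Run:
```python
from h import *
sgn=int(np.load("sgn.npy"))
rf=np.array([*d["rest"][:2],.026]); ry=float(d["rest"][2]); S=sheet(25,ry); up=S[:,2]
p,o=hand(rf+S@[.013,0,.0],25,ry,sgn)
movep(p+up*.13,o); line_to(p+up*.02,rate=.15)
h=line_to(p-up*.012,rate=.03,max_force=3); e=get_state()
print("contact",h,"dz along",(e["eef_pos"]-p)@up,e["wrist_force"])
b=e["eef_pos"]; h=line_to(b-S[:,0]*.009,rate=.03,max_force=3); e=get_state(); print("back",h,(e["eef_pos"]-b)@S[:,0],e["wrist_force"],e["width"])
wait(.2); out=[]
for c in("scene","side"):
    im=snapshot(c)[:,:,::-1]; i=camera_info(c); u=(proj(i,[rf+up*.04])[0]).astype(int)
    out.append(cv2.resize(im[max(u[1]-60,0):u[1]+60,u[0]-47:u[0]+48],(380,480),interpolation=cv2.INTER_CUBIC))
cv2.imwrite("pics/place.png",np.hstack(out)); print(get_state()["time_s"])
```

```text
contact True dz along 0.0015644196637752369 [-0.34755381  0.34299375  1.92161048]
back True -0.0089754198407239 [1.81969201 0.997703   2.73509541] 0.007867616013545046
17.8
```

View pics/place.png

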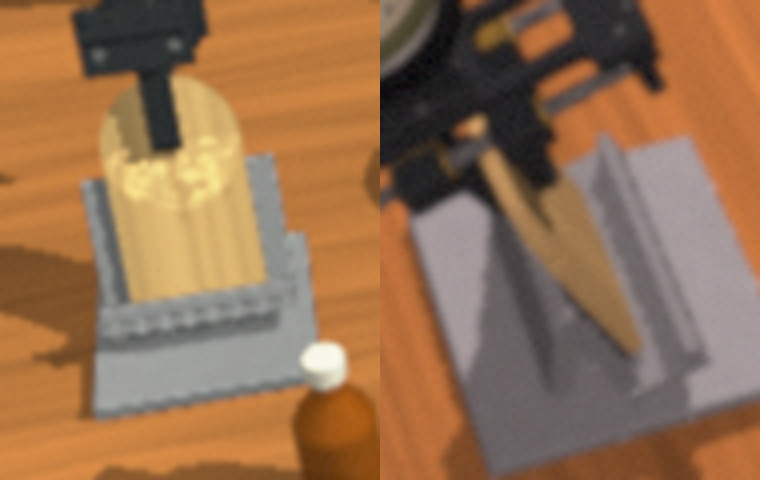

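The pattern's foot is between backboard and lip, centred, and contact came at the expected height. I'll release it and go for the wax.

Run:
```python
from h import *
ry=float(d["rest"][2]); S=sheet(25,ry); up=S[:,2]
grip(.022); wait(.2); e=get_state()["eef_pos"]; line_to(e+up*.08,rate=.12)
grip(.07,20); e=get_state()["eef_pos"]
line_to(e+[-.0,0,.08],rate=.25)
p,o=look((d["wax"][0],d["wax"][1],.02),(-1,0),.27); movep(p,o); wait(.15)
i=shoot("wax2"); r=regions_of("wrist","wax")
for m in r:
    c=np.argwhere(m["mask"]).mean(0)[::-1]; print(round(m["confidence"],2),c,m["mask"].sum(),np.round(ray(i,c,.021),4))
print(d["wax"],get_state()["time_s"])
for c in("scene","side"):
    im=snapshot(c)[:,:,::-1]; cv2.imwrite(f"pics/{c}1.png",im)
a,b=[cv2.resize(cv2.imread(f"pics/{n}1.png")[y:y+130,x:x+130],(390,390),interpolation=cv2.INTER_CUBIC) for n,x,y in(("scene",70,130),("side",210,250))]
cv2.imwrite("pics/rel.png",np.hstack([a,b]))
```

```text
0.94 [331.08227848 200.86455696] 790 [0.6248 0.0704 0.021 ]
0.73 [250.66946108 187.06347305] 1670 [ 0.6108 -0.0065  0.021 ]
[ 0.61117339 -0.00566332] 22.05
```

View pics/rel.png

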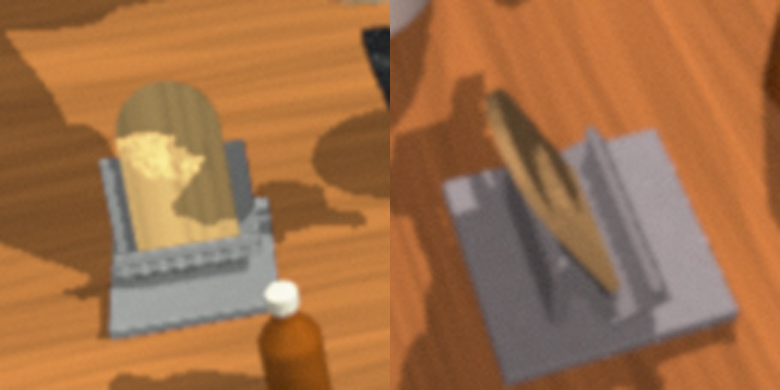

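The pattern stands toe up, leaning on the board. The wax is confirmed: a 1670 px mask is about 44 mm across, against about 30 mm for the other lump. Both measurements of its position agree within 1 mm.

Run:
```python
from h import *
o=q((0,0,-1),(0,1,0)); H=.032
w=np.array([.611,-.0062]); pot=np.array([.467,.0175])
P=lambda xy,foot: np.array([*xy,foot+H+G])
movep(P(w,.07),o); print("hit",line_to(P(w,0),rate=.1,max_force=6))
grip(0,20); wait(.1); print("w",get_state()["width"])
line_to(P(w,.125),rate=.12); s=get_state(); print(s["width"],s["wrist_force"])
line_to(P(pot,.125),rate=.15); wait(.2)
line_to(P(pot,.03),rate=.1); print("w",get_state()["width"])
for c in("scene","side"): cv2.imwrite(f"pics/{c}2.png",snapshot(c)[:,:,::-1])
h=line_to(P(pot,.004),rate=.02,max_force=2.5); s=get_state(); print("contact",h,"foot z",s["eef_pos"][2]-H-G,s["wrist_force"],s["width"],s["time_s"])
cv2.imwrite("pics/inpot.png",np.hstack([cv2.resize(cv2.imread(f"pics/{n}2.png")[y:y+130,x:x+130],(390,390),interpolation=cv2.INTER_CUBIC) for n,x,y in(("scene",163,90),("side",130,130))]))
```

```text
hit False
w 0.042128876578486275
0.04230735239474022 [ 0.19476016 -0.31934522 -1.10018983]
w 0.04221484509532795
contact True foot z 0.008135007418222234 [-3.38717728e-03  1.95256852e-01  4.19953275e+00] 0.041762242886476404 28.6667
```

View pics/inpot.png

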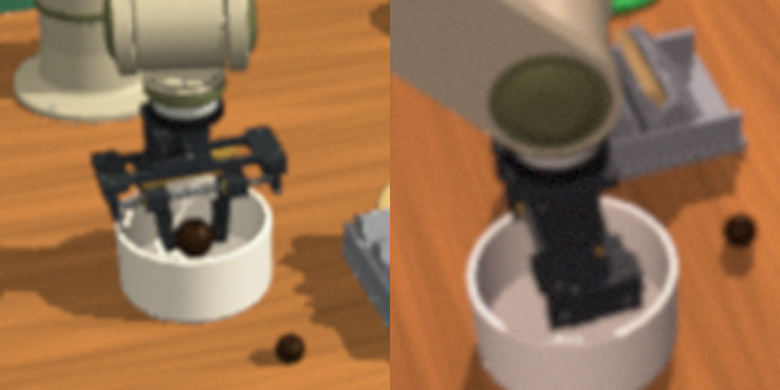

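Contact came at a foot height of 8.1 mm, which is the pot floor. I'll release the wax, withdraw and take a last look.

Run:
```python
from h import *
e=get_state()["eef_pos"]
grip(.06); wait(.3); line_to(e+[0,0,.06],rate=.06); line_to(e+[0,0,.2],rate=.2)
p,o=look((.467,.0175,.02),(-1,0),.36)
try: movep(p,o)
except IKError as x: print(x)
wait(.5); i=shoot("fin"); f=cv2.imread("pics/fin.png")
r=regions_of("wrist","wax")
for m in r:
    c=np.argwhere(m["mask"]).mean(0)[::-1]; print(round(m["confidence"],2),c,m["mask"].sum(),np.round(ray(i,c,.029),4))
a=[snapshot(c)[:,:,::-1] for c in("scene","side")]
o=np.zeros((600,800,3),np.uint8); o[:300,:400]=cv2.resize(f,(400,300)); 
o[:300,400:]=cv2.resize(a[0],(400,300)); o[300:,:400]=cv2.resize(a[1],(400,300)); o[300:,400:]=cv2.resize(a[0][130:280,80:280],(400,300),interpolation=cv2.INTER_CUBIC)
cv2.imwrite("pics/final.png",o); print(get_state()["time_s"])
```

```text
0.96 [250.13528139 189.20670996] 924 [0.4667 0.0172 0.029 ]
32.3833
```

View pics/final.png

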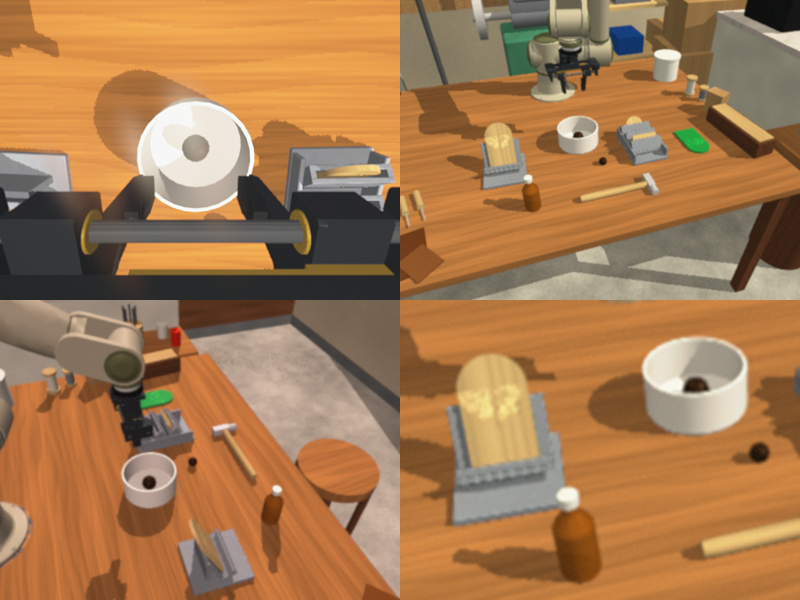

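The final views show the pattern leaning centred on the rest, the wax in the middle of the pot, the other things in place and the gripper clear.

```bash
python3 -c "
from workcell import *
print(hand_in())"
```

```text
the job is handed in; nothing more can be done
None
```

I handed the job in at about 32 s of the 67 s allowed. `hand_in()` gives no verdict, so whether it passed isn't confirmed.

- **Half-sole pattern:** I drew it up along the slope from the rack's middle slot and lowered it onto the ledge. It touched down within 2 mm of the expected height. I moved it back towards the backboard and released it. The last scene and side pictures show it standing toe up, near the middle of the ledge and leaning on the board; I judged this by eye and did not measure its final pose.
- **Wax:** I took the larger of the two lumps; it measured about 44 mm across in the image and 42 mm between the fingers. I lowered it at 2 cm/s until it touched the pot floor at 8.1 mm, with a contact force of about 4 N, then released it. The last wrist picture puts it within 1 mm of the pot's centre as I measured it.
- **Bystanders:** the other two patterns, the hammer, the bottle and both look-alikes look unmoved in the final pictures. I did not measure them again.
- **Disagreements:**
  - My first estimate of the pattern was about 5 mm too high against the fixed cameras, so I corrected it before grasping.
  - The rest's top edge measured about 4% narrower in the wrist picture than its given size, but the scene overlay matched; the side overlay was off by a few mm.
  - In the last wrist picture the wax looks pale, while both other cameras show it dark brown in the pot; I take that to be glare.

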